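# Draw the valve-ball tray out from under the shelf and fill its empty dimple

### The arm

A 6-joint arm with a two-finger parallel gripper is mounted at the origin on the work surface. World frame = base frame: x ahead of the robot, y to its left, z up, the work surface at z = 0. Lengths are in mm, angles in rad, forces in N, time in s.
With the tool pointing down it reaches from about 300 to 775 mm from the base axis. Payload 14.6 kg.
Tool frame: the origin (TCP) lies between the finger pads; the fingertips stand 19 mm ahead of it and the grasp point (between the pads) is the TCP; z points along the fingers, y is the line along which they close (so a half turn about z gives the same grasp; the last joint's range is limited). The gripper opens to 94 mm and grips with 3 to 60 N. Pads are 16 mm wide; open, the fingers measure 119 mm over their backs; the gripper's body (75 mm by 177 mm) begins 78 mm behind the grasp point.
Start: joints at [-1.224, 0.3, 1.521, -0, 1.321, -0.067], TCP at [221.142, -503.573, 224.446] pointing down, gripper open.
Joint ranges: [-3.03, 3.03], [-0.79, 2.21], [0.23, 2.52], [-1.04, 4.18], [0, 3.07], [-2.55, 2.55]. Speed limits (rad/s): [2.22, 2.22, 2.57, 3.14, 3.14, 3.14].

### API

Orientations are given as [roll, pitch, yaw] about the fixed x, y, z axes, in that order (R = Rz(yaw) Ry(pitch) Rx(roll)).
In Python, from cell import monitor, imaging, job, find_in, trace gives the robot as it stands. The module is installed in compiled form; this text tells all that it offers.
- The arm moves only by the tool arm_command, never from a script. Its argument "steps" is a list of rows, each a list of 5 numbers: the opening, from 0 (shut) to 1 (fully open), then the shift along the tool's x, y, z in mm, then the turn about the tool's z in degrees. In form: [[gripper, dx, dy, dz, turn], ...]. A call has 1 to 20 rows; each row is the pose to reach, as a shift and turn from the pose commanded when the call began, along the tool's axes at that moment; what a row does not reach only later rows make up. A row lasts 1/8 s, in which the tool goes at most 62.5 mm and 10.7 degrees, less where a joint would pass 70% of its speed; a pose out of reach is approached as far as the arm can. A call with a gripper value outside its range is refused whole. The fingers move at their own pace and stop on an object; "force" is the grip in N (left out, the last holds). Time passes only in rows, so rows that repeat a pose let the fingers close. It gives the time, the measured TCP pose, the force, the opening and the grip force at its end, in the units of the state.
- monitor.read_state(): the state, without advancing time (a new reading comes with each control period).
- imaging.camera(name): name is "scene" or "top"; returns a dict with "img" (480x640x3 uint8, red, green, blue), "mtx" (3x3 intrinsics, pixels), "view" (4x4, takes a point from world to camera coordinates). Camera axes: x right, y down, z forward; pixel columns grow to the right and rows downward; lengths in mm; the calibration is good to about 2 mm. A picture is of the moment at which its call begins. There is no depth.
- job.sign_off(): hands the job in; it is judged then, once.
Trained networks look in a picture, given as the dict that the camera call returned (one of the last four; its "shot" number tells which), for a name from the list of things; names that differ only in an ending like _2 or _b are one class to them, and where a whole thing is asked for, a point or a joint stands for the part that bears it (a point fixed in the world has none). Each returns a list of dicts, best first, with "p" (0 to 1); they miss things now and then, are a little off and sometimes report something else, mostly with a low value. They report only what shows in the picture. A call takes as long as a camera call.
- find_in(picture, target): "rect" ([centre column, centre row, width, height] in pixels, round what is visible of it).
- trace(picture, target): "region" (480x640 bool, what is visible of it) and "rect" ([centre column, centre row, width, height] in pixels, round what is visible of it).
The state is a dict: "clock": time; "joints": joint angles; "qd": joint speeds; "effort": joint torques, N m; "eef_pos": TCP position; "eef_rot": TCP orientation; "wrist_force": force on the tool from outside, world axes, zero at the start; "moment": the same for the moment, N m; "finger_gap": finger opening in mm; "finger_force": force on a finger pad.
Only numpy, scipy, OpenCV 4.12 (cv2) and the standard library are available. Lean on these libraries where they do the work, as an engineer would, in place of code of your own. Each camera call takes 0.05 s, during which the arm holds its last target. There are 200 camera calls.

### The job

The grey ball tray has been left back near the low shelf: pull it towards you, its two ceramic balls staying in their dimples, until its near edge lies flush along the white front stop and bears firmly on it for a moment, with about 20 N (under 10 is too slack, over 40 would damage it), and leave it lying there. Then take the spare ceramic ball out of the cardboard block and set it gently, without dropping it or pressing it hard, into the empty dimple. Leave the other things on the counter alone.

Things in the scene. Friction and masses are not known exactly. Their poses are not given: they have to be found in the camera images.
- bay: White painted parts bay, fixed (mm). Origin on the counter at the middle of the far face of its front stop; x points away from the robot, square to the stop, y along it to the left. The front stop is a batten 240 long (y), 16 thick (x -16 to 0), 20 high. Between stop and shelf lies only the bare counter, open above. For the shelf see shelf_edge.
- tray: Grey ball tray, loose on the counter between stop and shelf, 0.35 to 0.6 kg empty. Origin: middle of its near edge, underside; x points away from the robot over the tray, y left. A slab 150 (x 0 to 150) by 200 (y) by 30 mm high, with an upright lip along its far edge. Its near edge starts 50 to 95 mm from the stop, up to 9 degrees askew. Loaded, it slides on the counter with some 4 to 8 N.
- lip (a point): Middle of the top edge of the tray's lip, on its far face (tray frame 150, 0, 73 mm). The lip is smooth, 6 mm thick (x 144 to 150), 200 long, its top 43 mm above the slab; fingertips can hook behind it. The shelf blocks the space above the gap behind it for most grippers: reach in with the fingers slanting forwards and down, about 40 degrees.
- shelf_edge (a point): Middle of the lower near edge of the low shelf's board (bay frame 262, 0, 145 mm). The board is 400 mm long (y), 100 deep (away from the robot), 18 thick, with flat cases on it up to 195 mm above the counter. It stands on two side panels at bay y +-191, 18 thick, x 282 to 362. At the start the lip stands about 15 to 65 mm short of this edge.
- near_left (a point): Left end of the tray's near edge, at the underside (tray frame 0, 95, 0 mm).
- near_right (a point): Right end of the tray's near edge, at the underside (tray frame 0, -95, 0 mm).
- pocket0 (a point): Dimple 0 of the tray (right): where the centre of a ball seated in it lies (tray frame 45, -68, 52 mm). A square hollow 40 mm wide and 20 mm deep in the slab's top; a ball sinks 8 mm into it and rests on its four edges. Two of the three dimples hold a ball at the start, one is empty.
- pocket1 (a point): Dimple 1 of the tray (middle): where the centre of a ball seated in it lies (tray frame 45, 0, 52 mm). A square hollow 40 mm wide and 20 mm deep in the slab's top; a ball sinks 8 mm into it and rests on its four edges. Two of the three dimples hold a ball at the start, one is empty.
- pocket2 (a point): Dimple 2 of the tray (left): where the centre of a ball seated in it lies (tray frame 45, 68, 52 mm). A square hollow 40 mm wide and 20 mm deep in the slab's top; a ball sinks 8 mm into it and rests on its four edges. Two of the three dimples hold a ball at the start, one is empty.
- ball_new: The spare ball: plain white glazed ceramic, 60 mm across, about 0.22 kg (varies), origin at its centre. It starts seated in the cardboard block on the counter to the left or right of the bay, its centre 52 mm above the counter. The balls chip if pressed into the tray with over 30 N or let fall more than 2 mm.
- ball_a: One of the two like balls seated in the tray, 60 mm across, origin at its centre.
- ball_b: The other like ball seated in the tray, 60 mm across, origin at its centre.
- block: Cardboard packing block 76 x 76 x 30 mm high, fixed, with a square hollow 40 mm wide in the middle of its top in which the spare ball sits. Origin at the middle of its underside.
- case: Bystander: black tool case 110 x 85 x 50 mm, origin at the middle of its underside, on the other side of the bay from the block.
- wrench: Bystander: steel spanner 180 mm long lying flat, origin under its middle.
- oil: Bystander: upright steel can 60 mm across, 130 mm high, origin at the middle of its underside.

How it is judged (in metres and radians):
On the way:
1. the tray bears on the front stop with 10 N or more, flush along it, its two balls still seated, the spare ball still in its block (x of near_left in the frame of bay between -0.004 and 0.005 m and x of near_right in the frame of bay between -0.004 and 0.005 m and height (world z) of each of near_left, near_right below 0.004 m and angle between tray's own z axis and vertical below 0.03 rad and contact force between tray and bay above 10 N and (distance between ball_a and pocket0 below 0.006 m or distance between ball_a and pocket1 below 0.006 m or distance between ball_a and pocket2 below 0.006 m) and (distance between ball_b and pocket0 below 0.006 m or distance between ball_b and pocket1 below 0.006 m or distance between ball_b and pocket2 below 0.006 m) and horizontal distance between ball_new and block below 0.008 m), for 0.2 s.
At the end, for the whole second after the job is handed in: The tray lies flat with both ends of its near edge within 5 mm of the front stop's far face, and all three balls are seated in its three dimples, each centre within 6 mm of its seat, everything at rest and released (x of near_left in the frame of bay between -0.004 and 0.005 m and x of near_right in the frame of bay between -0.004 and 0.005 m and height (world z) of each of near_left, near_right below 0.004 m and angle between tray's own z axis and vertical below 0.03 rad and (distance between ball_a and pocket0 below 0.006 m or distance between ball_a and pocket1 below 0.006 m or distance between ball_a and pocket2 below 0.006 m) and (distance between ball_b and pocket0 below 0.006 m or distance between ball_b and pocket1 below 0.006 m or distance between ball_b and pocket2 below 0.006 m) and (distance between ball_new and pocket0 below 0.006 m or distance between ball_new and pocket1 below 0.006 m or distance between ball_new and pocket2 below 0.006 m) and linear speed of each of tray, ball_new, ball_a, ball_b below 0.02 m/s); the robot touches nothing.
It fails at once if the spare ball is dropped (falls free of the fingers at over 0.25 m/s, a fall of about 3 mm) (linear speed of ball_new above 0.25 m/s and contact force between the fingers and ball_new below 0.05 N).
It fails at once if a ball is pressed or struck hard in the tray (over 30 N) (contact force between any of ball_a, ball_b, ball_new and tray above 30 N).
It fails at once if the tray is slammed or forced against the bay (over 40 N) (contact force between tray and bay above 40 N).
It fails at once if a bystander is shifted by more than 20 mm (distance of any of case, wrench, oil from where it was at the start of the episode above 0.02 m).
It also fails if it takes over 53 s, if anything falls off the work surface, if the arm or the gripper's body presses on something with over 40 N, if the wrist force passes 120 N, or if a joint passes its speed limit or range.

## Working session

There is one attempt and no reset: what is moved stays moved. The work goes in short steps, Python scripts to look and compute and a tool call to move; the robot and the scene stay as the last step left them, time stands still between calls to the robot, and variables do not carry over. Pictures are saved under pics/ and viewed, at most 10 in all, crops included, and the job is handed in when it is done.

Besides the shell and the picture viewer there is one more tool, called after ">>>" as name([rows], argument=value, ...), one row to a line, values as JSON. arm_command: Moves the arm, as the interface text tells. Its arguments: {"type":"object","properties":{"steps":{"type":"array","items":{"type":"array","items":{"type":"number"}}},"force":{"type":"number"}},"required":["steps"]}

```bash
mkdir -p pics; cat > h.py <<'E'
import numpy as np,cv2
from cell import monitor,imaging,job,find_in,trace
from scipy.spatial.transform import Rotation as R
def pix(c,P):
    P=np.atleast_2d(P);q=P@c['view'][:3,:3].T+c['view'][:3,3];q=q@c['mtx'].T
    return q[:,:2]/q[:,2:]
def ray(c,u,v,z):
    r=c['view'][:3,:3];o=-r.T@c['view'][:3,3];d=r.T@np.linalg.solve(c['mtx'],[u,v,1])
    return o+d*(z-o[2])/d[2]
def save(c,n): cv2.imwrite('pics/'+n,c['img'][:,:,::-1])
E
python3 - <<'E'
from h import *
s=monitor.read_state();print(s)
for n in ['top','scene']:
    c=imaging.camera(n);save(c,n+'1.png')
    print(n,c['mtx'].tolist(),np.round(c['view'],3).tolist())
    for t in ['tray','bay','lip','shelf_edge','near_left','near_right','pocket0','pocket1','pocket2','ball_new','block','case','wrench','oil']:
        try: print(t,[(round(d['p'],2),np.round(d['rect']).tolist()) for d in find_in(c,t)[:4]])
        except Exception as e: print(t,e)
E
```

```text
{'clock': 0.0, 'joints': array([-1.22361848e+00,  3.00495989e-01,  1.52155963e+00, -3.86727904e-06,
        1.32071333e+00, -6.65952939e-02]), 'qd': array([ 1.88646967e-05,  1.73510256e-04, -2.10906651e-03,  7.44195700e-04,
        2.56370117e-03, -6.08308335e-04]), 'effort': array([ 9.95276991e-05, -5.31810737e+01, -3.52738774e+01,  7.08598411e-02,
        2.44068395e-02, -1.11511808e-04]), 'eef_pos': array([ 221.05517211, -503.36384215,  223.88174569]), 'eef_rot': array([-3.14041872e+00, -7.45401814e-05,  4.13774060e-01]), 'wrist_force': array([-0.26852842, -0.53584797,  0.12781926]), 'moment': array([-0.01440558, -0.02454037,  0.0096632 ]), 'finger_force': 0.0, 'finger_gap': 94.25579871252482}
top [[555.9816764344948, 0.0, 328.00184121994585], [0.0, 555.9816764344948, 242.19217012433683], [0.0, 0.0, 1.0]] [[0.006, -1.0, -0.026, 3.279], [-0.994, -0.003, -0.109, 568.857], [0.109, 0.026, -0.994, 1094.997], [0.0, 0.0, 0.0, 1.0]]
tray [(0.55, [326.0, 247.0, 113.0, 96.0]), (0.42, [148.0, 236.0, 85.0, 23.0]), (0.41, [336.0, 222.0, 222.0, 213.0])]
bay [(0.67, [335.0, 221.0, 227.0, 222.0])
[... 960 characters left out ...]
.0]]
tray [(0.62, [331.0, 246.0, 91.0, 51.0])]
bay [(0.92, [340.0, 268.0, 206.0, 165.0]), (0.35, [331.0, 243.0, 91.0, 51.0])]
lip [(0.84, [334.0, 244.0, 90.0, 54.0])]
shelf_edge [(0.91, [340.0, 269.0, 212.0, 167.0])]
near_left [(0.64, [330.0, 243.0, 89.0, 57.0])]
near_right [(0.83, [332.0, 243.0, 93.0, 54.0]), (0.61, [340.0, 269.0, 213.0, 168.0])]
pocket0 [(0.65, [330.0, 244.0, 88.0, 59.0])]
pocket1 [(0.65, [330.0, 244.0, 88.0, 59.0])]
pocket2 [(0.65, [330.0, 244.0, 88.0, 59.0])]
ball_new [(0.81, [182.0, 222.0, 28.0, 29.0])]
block [(0.85, [187.0, 229.0, 43.0, 45.0])]
case [(0.83, [434.0, 185.0, 44.0, 52.0])]
wrench [(0.97, [483.0, 232.0, 74.0, 31.0])]
oil [(0.71, [145.0, 290.0, 44.0, 47.0])]
```

View pics/top1.png

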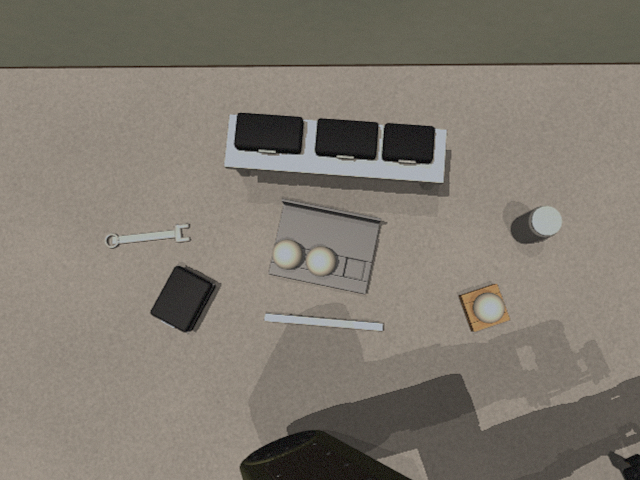

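View pics/scene1.png

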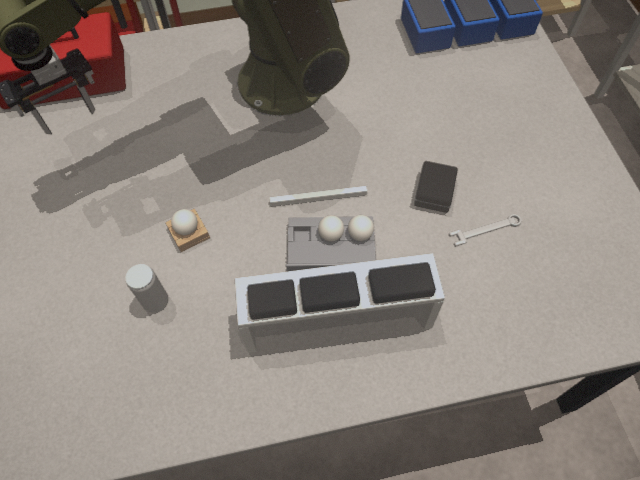

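Top view: stop runs from (265,318) to (383,327). The tray is at about (326,247), with balls in the left and middle dimples and pocket0 empty at about (355,268). The spare ball is at (489,307) on the right. The tool stays vertical, so instead of hooking the lip I plan to spread the fingers inside the empty dimple.

```bash
python3 - <<'E'
from h import *
im=cv2.imread('pics/top1.png')
c=im[190:340,258:393];c=cv2.resize(c,None,fx=4,fy=4,interpolation=cv2.INTER_CUBIC)
for k in range(0,150,10): cv2.putText(c,str(190+k),(0,4*k+4),0,.35,(0,0,255),1);cv2.line(c,(0,4*k),(6,4*k),(0,0,255),1)
for k in range(0,135,10): cv2.putText(c,str(258+k),(4*k,598),0,.35,(0,0,255),1)
cv2.imwrite('pics/crop1.png',c)
E
```

```text
(no output)
```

View pics/crop1.png

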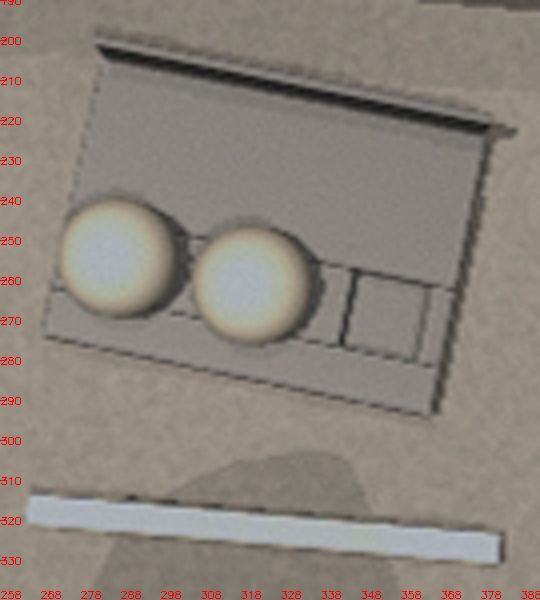

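```bash
cat >> h.py <<'E'
def fit(c,M,px,p0,free=3):
    from scipy.optimize import least_squares
    M=np.array(M,float)
    def W(p):
        a=p[2];return np.c_[p[0]+M[:,0]*np.cos(a)-M[:,1]*np.sin(a),p[1]+M[:,0]*np.sin(a)+M[:,1]*np.cos(a),M[:,2]]
    r=least_squares(lambda p:(pix(c,W(p))-px).ravel(),p0,x_scale=[1,1,.01],loss='soft_l1')
    return r.x,np.round(r.fun.reshape(-1,2),1).tolist()
E
python3 - <<'E'
from h import *
c=imaging.camera('top')
f=lambda L:(np.array(L,float)+.5)/4-.5+[258,190]
b,e=fit(c,[[0,120,20],[0,-120,20],[-16,-120,20],[-16,120,20]],f([[28,494],[500,533],[500,563],[27,521]]),[450,0,0]);print('bay',b,e)
M=[[0,100,30],[0,-100,30],[150,100,73],[150,-100,73],[65,-48,30],[65,-88,30],[25,-48,30],[25,-88,30],[45,0,52],[45,68,52]]
t,e=fit(c,M,f([[45,338],[432,412],[98,39],[493,117],[355,268],[430,288],[342,345],[417,362],[252,284],[118,257]]),[500,0,-.1]);print('tray',t,e)
def w(t,x,y): return np.round([t[0]+x*np.cos(t[2])-y*np.sin(t[2]),t[1]+x*np.sin(t[2])+y*np.cos(t[2])],1)
dl=w(t,45,-68);print('dimple',dl,'yawdeg tray,bay',np.degrees([t[2],b[2]]))
for y in(95,-95):
    p=w(t,0,y)-b[:2];print('gap',p@[np.cos(b[2]),np.sin(b[2])],'y',p@[-np.sin(b[2]),np.cos(b[2])])
d=find_in(c,'ball_new')[0]['rect'];s=imaging.camera('scene');d2=find_in(s,'ball_new')[0]['rect']
print('ball',ray(c,d[0],d[1],52),ray(s,d2[0],d2[1],52))
g=monitor.read_state();print(g['eef_pos'],np.degrees(g['eef_rot']))
r=R.from_euler('xyz',g['eef_rot']).as_matrix()
print('tool shift',r.T@(np.r_[dl,120]-g['eef_pos']))
E
```

```text
bay [ 4.17197403e+02  1.39979052e+01 -7.75501116e-02] [[0.0, -0.6], [0.5, -0.3], [-0.0, 0.3], [-0.5, 0.6]]
tray [ 4.84739085e+02  2.81175166e+01 -1.94829731e-01] [[-0.6, -0.2], [-0.1, 1.1], [-0.7, -1.2], [0.4, -1.1], [0.1, 0.3], [0.8, -0.8], [-0.6, 0.4], [0.2, 0.1], [0.2, 0.4], [0.2, 0.4]]
dimple [515.7 -47.3] yawdeg tray,bay [-11.16292131  -4.4432941 ]
gap 77.33146537508019 y 113.63467866408948
gap 55.082923941070504 y -75.05607999689835
ball [ 438.78775475 -309.53813196   52.        ] [ 440.59002219 -306.76605232   52.        ]
[ 221.16473358 -503.56519764  224.42808959] [-1.79998352e+02 -2.08613888e-03  2.37095137e+01]
tool shift [ 453.13561259 -299.31893693  104.45319637]
```

>>> arm_command([
  [0, 50, -33, 0, -8],
  [0, 100, -66, 0, -16],
  [0, 150, -99, 0, -24],
  [0, 200, -132, 0, -30],
  [0, 250, -165, 10, -36],
  [0, 300, -198, 20, -42],
  [0, 350, -231, 40, -48],
  [0, 400, -264, 60, -52],
  [0, 440, -291, 80, -55],
  [0, 453, -299, 94, -55.1],
  [0, 453, -299, 94, -55.1],
  [0, 453, -299, 94, -55.1],
  [0, 453, -299, 94, -55.1],
], force=50)

```text
clock: 3.32
eef_pos: [515.6, -48.8, 131.3]
eef_rot: [3.14, 0.0, 1.374]
wrist_force: [0.4, -0.8, 0.5]
finger_gap: 0.5
finger_force: 0.0
```

```bash
python3 - <<'E'
from h import *
g=monitor.read_state();print(g)
for n in['top','scene']:
    c=imaging.camera(n);save(c,n+'2.png')
    p=g['eef_pos']+np.array([0,0,-19.]);print(pix(c,[p,[515.7,-47.3,30]]))
    if n=='scene':
        k=cv2.resize(c['img'][150:300,230:430],None,fx=3,fy=3,interpolation=2)
    else: k2=cv2.resize(c['img'][190:340,258:458],None,fx=3,fy=3,interpolation=2)
cv2.imwrite('pics/c2.png',cv2.resize(np.hstack([k2,k])[:,:,::-1],(800,300)))
E
```

```text
{'clock': 3.325, 'joints': array([-1.65053534e-01,  3.27242200e-01,  1.71570019e+00, -5.67913616e-05,
        1.09734480e+00,  3.21077120e-02]), 'qd': array([ 0.00420779,  0.00056022, -0.00023879, -0.00097939, -0.00261759,
        0.00183392]), 'effort': array([ 1.81169095e-01, -5.08298063e+01, -3.15911758e+01,  6.75853598e-02,
        1.91304472e-02, -8.58320680e-03]), 'eef_pos': array([515.61037592, -48.79327479, 131.30625469]), 'eef_rot': array([3.14028624e+00, 8.64366521e-06, 1.37366094e+00]), 'wrist_force': array([ 0.38374474, -0.75786964,  0.50852245]), 'moment': array([-0.04360942, -0.03708424, -0.00159859]), 'finger_force': 0.0, 'finger_gap': 0.4651674973030561}
[[355.97912178 265.87005779]
 [354.25369542 268.55551634]]
[[297.24292233 215.87849888]
 [299.60710043 234.48124003]]
```

View pics/c2.png

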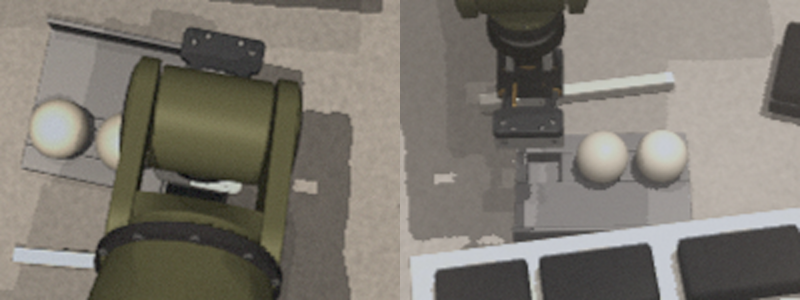

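>>> arm_command([
  [0, 3, 0, 40, 0],
  [0, 3, 0, 75, 0],
  [0, 3, 0, 80, 0],
  [0, 3, 0, 85, 0],
  [0, 3, 0, 90, 0],
  [0, 3, 0, 95, 0],
  [0, 3, 0, 98, 0],
  [0, 3, 0, 98, 0],
  [0, 3, 0, 98, 0],
])

```text
clock: 4.55
eef_pos: [516.4, -44.7, 32.6]
eef_rot: [3.141, -0.0, 1.375]
wrist_force: [-0.1, -0.5, -0.3]
finger_gap: 0.5
finger_force: 0.0
```

>>> arm_command([
  [0.1, 0, 0, 0, 0],
  [0.15, 0, 0, 0, 0],
  [0.2, 0, 0, 0, 0],
  [0.25, 0, 0, 0, 0],
  [0.25, 0, 0, 0, 0],
  [0.25, 0, 0, 0, 0],
], force=50)

```text
clock: 5.3
eef_pos: [515.7, -44.6, 32.5]
eef_rot: [-3.14, 0.0, 1.376]
wrist_force: [-5.7, 0.8, 4.4]
finger_gap: 17.0
finger_force: 50.0
```

>>> arm_command([
  [0.25, 0, -2, 0, 0],
  [0.25, -0.5, -5, 0, -0.5],
  [0.25, -1, -9, 0, -1],
  [0.25, -1.5, -13, 0, -1.7],
  [0.25, -2, -17, 0, -2.4],
  [0.25, -2.5, -21, 0, -3.1],
  [0.25, -3, -25, 0, -3.8],
  [0.25, -3.5, -29, 0, -4.5],
  [0.25, -4, -33, 0, -5.2],
  [0.25, -4.5, -37, 0, -5.8],
  [0.25, -5, -41, 0, -6.3],
  [0.25, -5.2, -44, 0, -6.7],
  [0.25, -5.4, -45.7, 0, -6.7],
  [0.25, -5.4, -45.7, 0, -6.7],
  [0.25, -5.4, -45.7, 0, -6.7],
])

```text
clock: 7.18
eef_pos: [470.1, -41.1, 32.5]
eef_rot: [-3.141, -0.0, 1.492]
wrist_force: [-1.0, -0.7, 2.7]
finger_gap: 16.3
finger_force: 50.0
```

```bash
python3 - <<'E'
from h import *
g=monitor.read_state();print(g['eef_pos'],np.degrees(g['eef_rot']),g['wrist_force'],g['finger_gap'])
ks=[]
for n,a in[('top',(210,240)),('scene',(150,240))]:
    c=imaging.camera(n);save(c,n+'3.png')
    ks.append(cv2.resize(c['img'][a[0]:a[0]+150,a[1]:a[1]+200],None,fx=4,fy=4,interpolation=2))
cv2.imwrite('pics/c3.png',ks[1][:,:,::-1])
cv2.imwrite('pics/c3t.png',ks[0][:,:,::-1])
E
```

```text
[470.13199801 -41.1021253   32.46443827] [-1.79954300e+02 -2.53032707e-03  8.55105750e+01] [-0.95773886 -0.74709979  2.69314488] 16.28840526147004
```

View pics/c3.png

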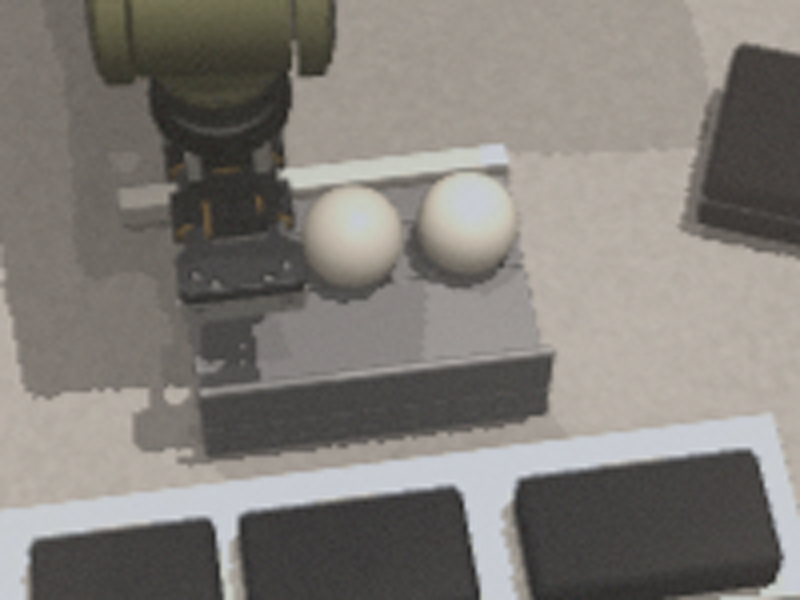

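View pics/c3t.png

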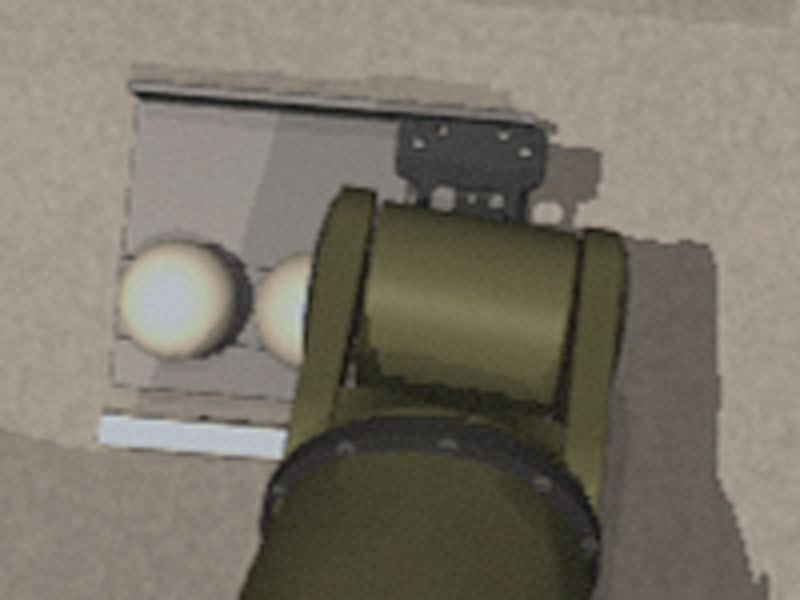

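>>> arm_command([
  [0.25, 0, -2, 0, 0],
  [0.25, 0, -4, 0, 0],
  [0.25, 0, -6, 0, 0],
  [0.25, 0, -8, 0, 0],
  [0.25, 0, -8.5, 0, 0],
  [0.25, 0, -9, 0, 0],
  [0.25, 0, -9.5, 0, 0],
  [0.25, 0, -10, 0, 0],
])

```text
clock: 8.28
eef_pos: [460.5, -40.4, 32.5]
eef_rot: [3.141, 0.0, 1.492]
wrist_force: [3.0, -0.9, -0.7]
finger_gap: 16.4
finger_force: 50.0
```

>>> arm_command([
  [0.25, 0, -0.3, 0, 0],
  [0.25, 0, -0.6, 0, 0],
  [0.25, 0, -0.9, 0, 0],
  [0.25, 0, -1.2, 0, 0],
  [0.25, 0, -1.5, 0, 0],
])

```text
clock: 8.9
eef_pos: [458.9, -40.3, 32.5]
eef_rot: [3.142, -0.0, 1.492]
wrist_force: [4.7, -0.5, -1.1]
finger_gap: 16.4
finger_force: 50.0
```

>>> arm_command([
  [0.25, 0, -0.3, 0, 0],
  [0.25, 0, -0.6, 0, 0],
  [0.25, 0, -0.9, 0, 0],
  [0.25, 0, -1.2, 0, 0],
])

```text
clock: 9.4
eef_pos: [457.7, -40.1, 32.5]
eef_rot: [3.142, 0.0, 1.492]
wrist_force: [4.8, 0.9, -0.6]
finger_gap: 16.5
finger_force: 50.0
```

>>> arm_command([
  [0.25, 0, -0.3, 0, 0],
  [0.25, 0, -0.6, 0, 0],
  [0.25, 0, -0.9, 0, 0],
])

```text
clock: 9.78
eef_pos: [456.8, -40.1, 32.5]
eef_rot: [3.142, 0.0, 1.492]
wrist_force: [4.4, -0.8, -0.9]
finger_gap: 16.6
finger_force: 50.0
```

>>> arm_command([
  [0.25, 0, -0.3, 0, 0],
  [0.25, 0, -0.6, 0, 0],
  [0.25, 0, -0.9, 0, 0],
])

```text
clock: 10.15
eef_pos: [456.1, -40.0, 32.5]
eef_rot: [3.141, 0.0, 1.492]
wrist_force: [7.2, -0.7, -2.0]
finger_gap: 16.3
finger_force: 50.0
```

>>> arm_command([
  [0.25, 0, -0.3, 0, 0],
  [0.25, 0, -0.6, 0, 0],
])

```text
clock: 10.4
eef_pos: [456.0, -40.0, 32.6]
eef_rot: [3.14, -0.0, 1.492]
wrist_force: [9.7, 0.9, -5.8]
finger_gap: 16.4
finger_force: 50.0
```

>>> arm_command([
  [0.25, 0, -0.3, 0, 0],
  [0.25, 0, -0.6, 0, 0],
])

```text
clock: 10.65
eef_pos: [455.9, -39.9, 32.7]
eef_rot: [3.138, -0.0, 1.492]
wrist_force: [13.4, 0.3, -6.6]
finger_gap: 16.4
finger_force: 50.0
```

>>> arm_command([
  [0.25, 0, -0.5, 0.4, 0],
  [0.25, 0, -1.0, 0.8, 0],
])

```text
clock: 10.9
eef_pos: [455.9, -40.0, 32.6]
eef_rot: [3.136, 0.0, 1.492]
wrist_force: [15.7, 0.9, 2.9]
finger_gap: 16.4
finger_force: 50.0
```

```bash
python3 - <<'E'
from h import *
g=monitor.read_state();print(g['moment'],g['wrist_force'])
c=imaging.camera('top');save(c,'top4.png')
k=cv2.resize(c['img'][210:360,240:440],None,fx=4,fy=4,interpolation=2)
cv2.imwrite('pics/c4.png',k[:,:,::-1])
E
```

```text
[ 0.22043153 -2.62648908 -0.20993052] [15.70274291  0.90614195  2.89123289]
```

View pics/c4.png

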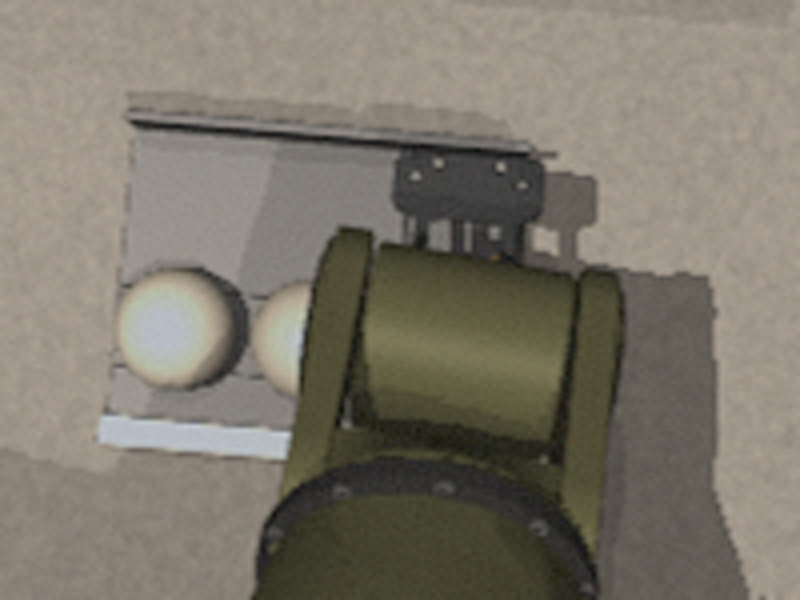

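The left side of the near edge meets the stop along rows 410–420 with no gap visible, so it is flush. I'll increase to about 22 N and hold.

>>> arm_command([
  [0.25, 0, -0.5, 0, 0],
  [0.25, 0, -1.0, 0, 0],
  [0.25, 0, -1.3, 0, 0],
  [0.25, 0, -1.3, 0, 0],
])

```text
clock: 11.45
eef_pos: [455.8, -39.9, 32.9]
eef_rot: [3.133, 0.0, 1.493]
wrist_force: [22.1, 0.9, -5.7]
finger_gap: 16.5
finger_force: 50.0
```

>>> arm_command([
  [0.25, 0, -0.3, 0.4, 0],
  [0.25, 0, -0.4, 0.5, 0],
  [0.25, 0, -0.4, 0.5, 0],
  [0.25, 0, -0.4, 0.5, 0],
  [0.25, 0, -0.4, 0.5, 0],
  [0.25, 0, -0.4, 0.5, 0],
])

```text
clock: 12.2
eef_pos: [455.8, -39.9, 32.8]
eef_rot: [3.132, 0.0, 1.492]
wrist_force: [23.1, 2.1, -0.6]
finger_gap: 16.5
finger_force: 50.0
```

>>> arm_command([
  [0.25, 0, 1, -0.2, 0],
  [0.25, 0, 2, -0.4, 0],
  [0.25, 0, 2.8, -0.6, 0],
  [0.25, 0, 2.8, -0.6, 0],
])

```text
clock: 12.7
eef_pos: [456.0, -39.9, 32.5]
eef_rot: [3.139, 0.0, 1.493]
wrist_force: [9.3, 0.8, 2.9]
finger_gap: 16.2
finger_force: 50.0
```

>>> arm_command([
  [0.25, 0, 0.6, 0, 0],
  [0.2, 0, 1, 0, 0],
  [0.1, 0, 1, 0, 0],
  [0, 0, 1, 0, 0],
  [0, 0, 1, 0, 0],
  [0, 0, 1, 0, 0],
])

```text
clock: 13.45
eef_pos: [455.6, -40.0, 31.6]
eef_rot: [-3.141, -0.0, 1.493]
wrist_force: [-0.3, -0.3, -0.3]
finger_gap: 0.4
finger_force: 0.0
```

>>> arm_command([
  [0, 0, 0, -30, 0],
  [0, 0, 0, -70, 0],
  [0, 0, 0, -110, 0],
  [0.3, -30, 1, -120, 0],
  [0.6, -80, 2, -120, 0],
  [1, -130, 3, -120, 0],
  [1, -180, 4, -120, 0],
  [1, -225, 5, -120, 0],
  [1, -255, 5, -120, 0],
  [1, -269, 5, -120, 0],
  [1, -269, 5, -120, 0],
  [1, -269, 5, -120, 0],
])

```text
clock: 14.95
eef_pos: [439.9, -307.6, 151.7]
eef_rot: [-3.141, -0.0, 1.493]
wrist_force: [0.3, -0.0, 0.4]
finger_gap: 87.0
finger_force: 0.0
```

```bash
python3 - <<'E'
from h import *
g=monitor.read_state();print(g['eef_pos'],np.degrees(g['eef_rot']),g['wrist_force'],g['finger_gap'])
for n in['top','scene']:
    c=imaging.camera(n);save(c,n+'5.png')
    for t in ['ball_new','block']:
        for d in trace(c,t)[:4]:
            m=d['region'];(x,y),r=cv2.minEnclosingCircle(np.argwhere(m)[:,::-1].astype(np.float32))
            print(n,t,round(d['p'],2),np.round(d['rect'],1),x,y,r,ray(c,x,y,52 if t=='ball_new' else 30))
    if n=='top': k=c['img'][220:345,250:385]
cv2.imwrite('pics/c5.png',cv2.resize(k[:,:,::-1],None,fx=4,fy=4,interpolation=2))
E
```

```text
[ 439.92664203 -307.58125303  151.7134375 ] [-1.79988060e+02 -1.55096990e-02  8.55563109e+01] [ 0.32661978 -0.00332096  0.40259172] 87.00543722484758
top ball_new 0.77 [488.2 308.   30.7  29.3] 488.5531921386719 307.2765808105469 15.78994369506836 [ 439.98637244 -308.31761194   52.        ]
top ball_new 0.49 [332.9 222.4 226.4 226. ] 332.3658752441406 203.6314239501953 135.404296875 [644.27486199  -2.92757384  52.        ]
top block 0.92 [480.1 307.4  46.1  44.9] 483.46453857421875 307.1988830566406 26.00009536743164 [ 439.95765923 -303.97595487   30.        ]
scene ball_new 0.96 [183.8 223.3  22.7  26.7] 183.71670532226562 221.1862335205078 13.589773178100586 [ 435.58349131 -304.19407003   52.        ]
scene block 0.62 [188.6 234.4  40.3  34.1] 187.5 230.5 21.50591278076172 [ 448.60636926 -301.38348068   30.        ]
```

View pics/c5.png

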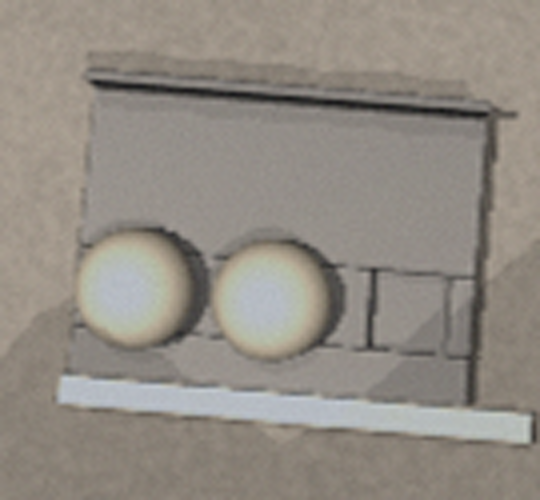

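>>> arm_command([
  [1, 0, 0, 30, 0],
  [1, 0, 0, 60, 0],
  [1, 0, 0, 80, 0],
  [1, 0, 0, 90, 0],
  [1, 0, 0, 97, 0],
  [1, 0, 0, 97, 0],
  [0.7, 0, 0, 97, 0],
  [0.6, 0, 0, 97, 0],
  [0.55, 0, 0, 97, 0],
  [0.5, 0, 0, 97, 0],
  [0.5, 0, 0, 97, 0],
  [0.5, 0, 0, 97, 0],
  [0.5, 0, 0, 97, 0],
], force=15)

```text
clock: 16.88
eef_pos: [438.8, -308.5, 54.8]
eef_rot: [-3.139, -0.001, 1.493]
wrist_force: [-9.1, 0.4, 4.9]
finger_gap: 59.2
finger_force: 15.0
```

```bash
python3 - <<'E'
from h import *
c=imaging.camera('top')
f=lambda L:(np.array(L,float)+.5)/4-.5+[250,220]
M=[[150,100,73],[150,-100,73],[65,-48,30],[65,-88,30],[25,-48,30],[25,-88,30],[45,0,52],[45,68,52]]
t,e=fit(c,M,f([[88,73],[490,104],[375,270],[449,277],[369,348],[445,354],[271,300],[135,288]]),[417,14,-.07]);print('tray',t,e)
a=t[2];print('dimple',t[0]+45*np.cos(a)+68*np.sin(a),t[1]+45*np.sin(a)-68*np.cos(a),np.degrees(a))
g=monitor.read_state();print(g['eef_pos'],g['finger_gap'],g['finger_force'],g['wrist_force'])
E
```

```text
tray [ 4.17226986e+02  2.84903233e+01 -7.55855651e-02] [[-0.8, -1.0], [0.8, -0.7], [-0.6, -0.1], [0.8, -0.2], [-0.7, 0.4], [0.3, 0.6], [0.3, 0.3], [-0.0, 0.5]]
dimple 456.96357534128043 -42.713633692811115 -4.330733871967537
[ 438.85520884 -308.46482137   54.78376255] 59.3948396370926 15.00053733587265 [-8.73793991  1.24726825  4.97296386]
```

>>> arm_command([
  [0.5, 0, 0, 0, 0],
  [0.5, 0, 0, -4, 0],
  [0.5, 0, 0, -12, 0],
  [0.5, 0, 0, -25, 0],
  [0.5, 0, 0, -45, 0],
  [0.5, 0, 0, -65, 0],
  [0.5, 0, 0, -80, 0],
  [0.5, 0, 0, -80, 0],
  [0.5, 0, 0, -80, 0],
], force=25)

```text
clock: 18.05
eef_pos: [439.5, -308.4, 134.1]
eef_rot: [-3.141, -0.001, 1.492]
wrist_force: [-0.1, -0.6, -3.1]
finger_gap: 59.1
finger_force: 25.0
```

>>> arm_command([
  [0.5, 10, 0, 0, 0],
  [0.5, 30, -0.5, 0, 0],
  [0.5, 60, -1, 0, 0],
  [0.5, 95, -1.6, 0, 0],
  [0.5, 130, -2.1, 0, 0],
  [0.5, 165, -2.7, 0, 0],
  [0.5, 200, -3.3, 0, 0],
  [0.5, 230, -3.8, 0, 0],
  [0.5, 250, -4.1, 0, 0],
  [0.5, 260, -4.3, 0, 0],
  [0.5, 266, -4.4, 0, 0],
  [0.5, 266.6, -4.4, 0, 0],
  [0.5, 266.6, -4.4, 0, 0],
  [0.5, 266.6, -4.4, 0, 0],
])

```text
clock: 19.8
eef_pos: [456.2, -42.8, 134.7]
eef_rot: [-3.142, 0.0, 1.492]
wrist_force: [-0.8, -0.1, -2.9]
finger_gap: 59.3
finger_force: 25.0
```

```bash
python3 - <<'E'
from h import *
g=monitor.read_state();print(g['eef_pos'],g['eef_rot'],g['finger_gap'],g['wrist_force'])
p=g['eef_pos'];
c=imaging.camera('scene');save(c,'s6.png');print(pix(c,[p-[0,0,2.8]]))
for d in find_in(c,'ball_new')[:4]:print(d)
cv2.imwrite('pics/c6.png',cv2.resize(c['img'][130:280,230:430,::-1],None,fx=4,fy=4,interpolation=2))
E
```

```text
[456.21651318 -42.82179789 134.70430773] [-3.14152335e+00  9.60937829e-06  1.49178172e+00] 59.287128829981384 [-0.76825027 -0.08494405 -2.90471263]
[[294.42360821 188.52114137]]
```

View pics/c6.png

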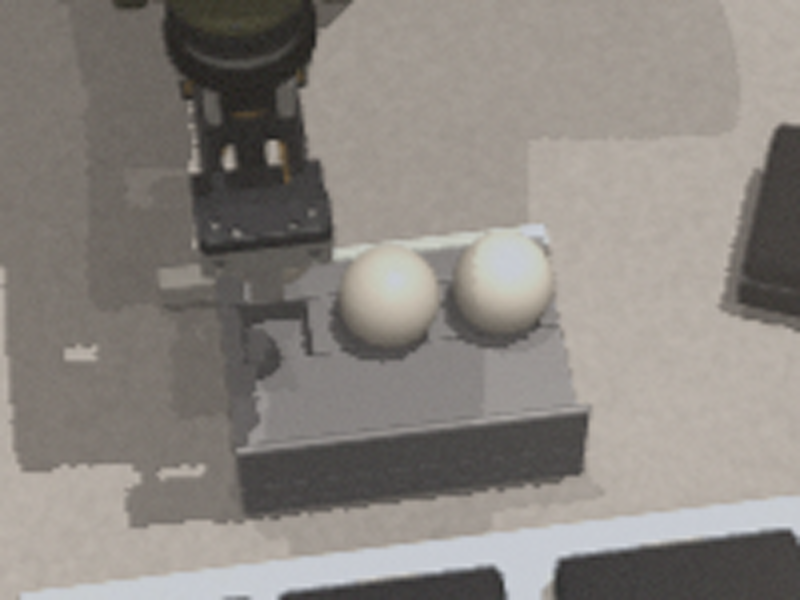

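>>> arm_command([
  [0.5, 0, 0, 15, 0],
  [0.5, 0, 0, 35, 0],
  [0.5, 0, 0, 52, 0],
  [0.5, 0, 0, 64, 0],
  [0.5, 0, 0, 70, 0],
  [0.5, 0, 0, 73, 0],
  [0.5, 0, 0, 75, 0],
  [0.5, 0, 0, 76, 0],
  [0.5, 0, 0, 76, 0],
])

```text
clock: 21.02
eef_pos: [456.3, -42.5, 58.9]
eef_rot: [3.141, 0.0, 1.492]
wrist_force: [0.4, 0.9, -2.0]
finger_gap: 58.8
finger_force: 25.0
```

>>> arm_command([
  [0.5, 0, 0, 0.5, 0],
  [0.5, 0, 0, 1, 0],
  [0.5, 0, 0, 1.5, 0],
  [0.5, 0, 0, 2, 0],
  [0.5, 0, 0, 2, 0],
])

```text
clock: 21.65
eef_pos: [456.2, -42.5, 56.7]
eef_rot: [-3.142, 0.0, 1.492]
wrist_force: [0.3, -0.5, -1.6]
finger_gap: 58.8
finger_force: 25.0
```

>>> arm_command([
  [0.5, 0, 0, 0.4, 0],
  [0.5, 0, 0, 0.8, 0],
  [0.5, 0, 0, 1.2, 0],
  [0.5, 0, 0, 1.2, 0],
])

```text
clock: 22.15
eef_pos: [456.3, -42.5, 55.6]
eef_rot: [3.141, 0.0, 1.492]
wrist_force: [0.4, -0.0, -1.6]
finger_gap: 58.8
finger_force: 25.0
```

>>> arm_command([
  [0.5, 0, 0, 0.3, 0],
  [0.5, 0, 0, 0.6, 0],
  [0.5, 0, 0, 0.9, 0],
  [0.5, 0, 0, 0.9, 0],
])

```text
clock: 22.65
eef_pos: [456.4, -42.6, 55.0]
eef_rot: [3.141, 0.0, 1.492]
wrist_force: [-1.0, -2.0, 5.8]
finger_gap: 59.1
finger_force: 25.0
```

>>> arm_command([
  [0.5, 0, 0, -0.2, 0],
  [0.5, 0, 0, -0.2, 0],
  [0.64, 0, 0, -0.2, 0],
  [0.66, 0, 0, -0.2, 0],
  [0.7, 0, 0, -0.2, 0],
  [0.8, 0, 0, -0.2, 0],
  [0.95, 0, 0, -0.2, 0],
  [0.95, 0, 0, -0.2, 0],
  [0.95, 0, 0, -0.2, 0],
], force=4)

```text
clock: 23.78
eef_pos: [456.2, -42.4, 54.8]
eef_rot: [-3.142, -0.0, 1.492]
wrist_force: [0.3, -0.3, 0.0]
finger_gap: 89.2
finger_force: 0.0
```

Released. I'll rise and move clear to look.

>>> arm_command([
  [0.95, 0, 0, -10, 0],
  [0.95, 0, 0, -40, 0],
  [0.95, 0, 0, -80, 0],
  [0.95, 0, 0, -120, 0],
  [0.95, -50, 0, -120, 0],
  [0.95, -100, 0, -120, 0],
  [0.95, -150, 0, -120, 0],
  [0.95, -200, 0, -120, 0],
  [0.95, -230, 0, -120, 0],
  [0.95, -230, 0, -120, 0],
])

```text
clock: 25.02
eef_pos: [437.8, -273.2, 175.2]
eef_rot: [3.141, 0.0, 1.49]
wrist_force: [0.1, 0.7, -0.4]
finger_gap: 89.2
finger_force: 0.0
```

```bash
python3 - <<'E'
from h import *
c=imaging.camera('top')
cv2.imwrite('pics/c7.png',cv2.resize(c['img'][220:345,250:385,::-1],None,fx=4,fy=4,interpolation=2))
t=[417.2,28.5,-.0756];a=t[2]
for y in(-68,0,68): print(pix(c,[[t[0]+45*np.cos(a)-y*np.sin(a),t[1]+45*np.sin(a)+y*np.cos(a),52]]))
E
```

```text
[[352.12093286 297.74323459]]
[[317.65010701 294.92144545]]
[[283.32714607 292.11176057]]
```

View pics/c7.png

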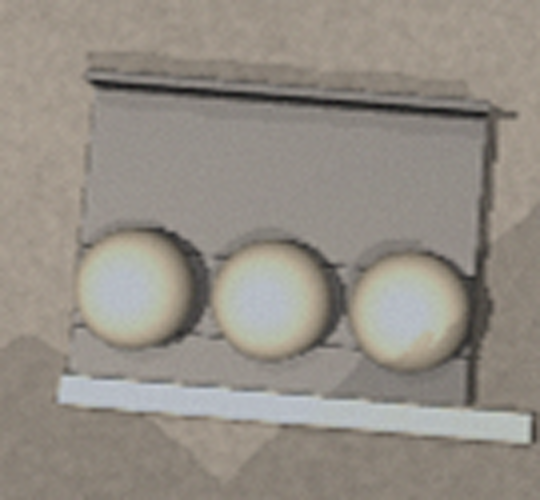

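The balls sit at crop positions (135,288), (271,300) and (409,311). They are evenly spaced, so all three are seated, and the tray is flush on the stop.

```bash
python3 -c "
from cell import job;print(job.sign_off())"
```

```text
the job is handed in; nothing more can be done
None
```

The job is handed in: the tray was pressed against the front stop at about 23 N on the wrist sensor and lies flush along it, and the last picture shows all three balls seated in their dimples with the arm clear.

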